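# Fit and lock the forming block in the work board

## Robot

A 6-joint arm with a two-finger parallel gripper is mounted at the origin on the work surface. World frame = base frame: x ahead of the robot, y to its left, z up, the work surface at z = 0. Lengths are in m, angles in rad, forces in N, time in s.
With the tool pointing down it reaches from about 0.35 to 0.85 m from the base axis. Payload 8.1 kg.
Tool frame: the origin (TCP) lies between the finger pads; the fingertips stand r.tip_reach ahead of it and the grasp point (between the pads) lies 8 mm behind it (r.tip_reach is the distance from the TCP to the fingertips, in m); z points along the fingers, x is the direction in which the jaws open and shut, and the axes are right-handed (so a half turn about z gives the same grasp; the last joint's range is limited). The gripper opens to 93 mm and grips with 3 to 60 N. Pads are 15 mm wide; open, the fingers measure 128 mm over their backs; the gripper's body (75 mm by 188 mm) begins 65 mm behind the grasp point.
Start: joints at [1.11, 0.13, 1.488, -0, 1.523, -0.085], TCP at [0.22, 0.558, 0.23] pointing down, gripper open.
Joint ranges: [-2.96, 2.96], [-0.89, 2.26], [0.02, 2.5], [-1.34, 4.48], [0, 2.73], [-2.66, 2.66]. Speed limits (rad/s): [2.39, 2.39, 2.79, 3.14, 3.14, 3.14].

## Interface

Orientations are given as a rotation vector (axis times angle).
In Python, from cell import r gives the robot as it stands.
- The arm moves only by the tool move_arm, never from a script. Its argument "motion" is a list of rows, each a list of 4 numbers: the shift along the world's x, y, z in mm, then the turn about the world's z in degrees. In form: [[x, y, z, spin], ...]. A call has 1 to 8 rows; each row shifts and turns the pose as measured when the row begins; what a row does not reach is not made up. A row lasts 1/10 s, in which the tool goes at most 50 mm and 8.59 degrees, less where a joint would pass 70% of its speed; a pose out of reach is approached as far as the arm can. A call is refused whole if a number of a shift passes 50 or a number of a turn 8.59, either way. A call with a gripper value outside its range is refused whole. "gripper" is the closure, from -1 (fully open) to 1 (shut), set as the call begins (left out, the last holds). The fingers move at their own pace and stop on an object; "squeeze" is the grip in N (left out, the last holds). Time passes only in rows, so rows that do not move let the fingers close. It gives the time, the measured TCP pose, the force and the opening at its end, in the units of the state.
- r.observe(): the state, without advancing time (a new reading comes with each control period).
- r.get_image(name): name is "scene" or "top"; returns a dict with "img" (400x640x3 uint8, red, green, blue), "vertical_fov" (degrees; the focal length in pixels is half the picture's height over the tangent of half this angle, whatever the lens; pixels are square), "cx", "cy" (the principal point, pixels), "extrinsics" (4x4, takes a point from world to camera coordinates). Camera axes: x right, y up, looking along -z (the intrinsics and any distortion apply to the point x, -y, -z); pixel columns grow to the right and rows downward; lengths in m; the calibration is good to about 2 mm. A picture is of the moment at which its call begins. There is no depth.
- r.finish_job(): hands the job in, once; it reports no verdict.
Trained networks look in the newest picture that a camera, given by its name, has taken for a name from the list of things; names that differ only in an ending like _2 or _b are one class to them, and where a whole thing is asked for, a point or a joint stands for the part that bears it (a point fixed in the world has none). Each returns a list of dicts, best first, with "score" (0 to 1); they miss things now and then, are a little off and sometimes report something else, mostly with a low value. They report only what shows in the picture. A call takes as long as a camera call.
- r.regions_of(camera, target): "region" (400x640 bool, what is visible of it) and "box" ([left, top, right, bottom] in pixels, round what is visible of it).
- r.place_of(camera, target): "pixel" ([column, row] in pixels: a listed point, or the origin of a listed thing).
The state is a dict: "clock": time; "joints": joint angles; "joint_vel": joint speeds; "joint_torque": joint torques, N m; "eef_pos": TCP position; "eef_rot": TCP orientation; "force": force on the tool from outside, world axes, zero at the start; "moment": the same for the moment, N m; "width": finger opening in m.
Only numpy, scipy, OpenCV 4.12 (cv2) and the standard library are available. Lean on these libraries where they do the work, as an engineer would, in place of code of your own. Each camera call takes 0.05 s, during which the arm holds its last target.

## Task

Fit the forming block (the wooden block with a row of four round hollows on top) into the long recess of the work board, hollows up, and press it fully home against its stiff pad until its top is flush with the board. Then slide the board's steel keeper by its knob all the way over the end of the block to lock it in. Leave the plain block, the spool and the iron where they lie.

Things in the scene. Friction and masses are not known exactly. Their poses are not given: they have to be found in the camera images.
- work_board: Pale wooden board fixed to the table, 170 (x) by 300 (y) by 46 mm thick; origin at the centre of its underside. A fence 14 mm wide stands 18 mm above its top along the far (+x) edge. Its through recess, 56 (x) by 126 mm (y), centred at x -15, y -20 mm, has a mouth chamfered 4 mm and gives the block 3 mm to spare on each side.
- seat (a point): Centre of the recess at the level of the board's top (46 mm above the table); axes as the board's, recess long in y. In the recess lies a cork pad held by friction: raised, it is 22 mm below this point, so a block set on it stands 14 mm proud; pushed with about 8 N it sinks 14 mm to a stop, where the block is flush, and stays there.
- form_block: Forming block of pale wood, 120 (x) by 50 (y) by 36 mm high, about 0.17 kg, four round hollows 23 mm wide in a row along its flat top. Origin at the centre of its underside. It fits either way round. When home its origin is 36 mm below seat, its x axis along the board's y.
- keeper (a joint): Travel of the keeper in m: 0 is fully back (clear of the recess by 12 mm), 0.040 fully in, its end covering 25 mm of the seated block's top. It slides towards the board's -y with about 2 N and stays where it is left. It clears a flush block by 3.5 mm and bumps into one that stands proud.
- keeper_knob (a point): Middle of the keeper's upright wooden knob, 22 (board x) by 20 (y) by 34 mm high, in line with the recess off its +y end; 28.5 mm above the board's top. It moves with the keeper, a flat steel bar 25 mm wide, 90 mm long (y), 8 mm thick, centred under the knob between two fixed steel guides 16 mm high, 43 mm apart over their outer faces.
- plain_block: Plain block of the same wood without hollows, 160 mm (its x) by 50 mm by 26 mm high; too long for the recess. To be left alone. Origin at the centre of its underside.
- spool: Small wooden spool standing upright, 40 mm across, 42 mm high. To be left alone. Origin at the centre of its underside.
- iron: Hand iron lying flat: wooden handle 26 mm thick, steel shaft with a ball tip, 221 mm long along its x. To be left alone. Origin on the table near the middle of its length.

How it is judged:
By the outcome, as a careful person would: the job done as asked, in the order asked, and still so for the second after the job is handed in, with the robot touching nothing.
It also fails if it takes over 58 s, if anything falls off the work surface, if the arm or the gripper's body presses on something with over 40 N, if the wrist force passes 120 N, or if a joint passes its speed limit or range.

## Working session

There is one attempt and no reset: what is moved stays moved. The work goes in short steps, Python scripts to look and compute and a tool call to move; the robot and the scene stay as the last step left them, time stands still between calls to the robot, and variables do not carry over. Pictures are saved under pics/ and viewed, and the job is handed in when it is done.

Besides the shell and the picture viewer there is one more tool, called after "Call:" as name(argument=value, ...), one argument or row to a line, values as JSON. move_arm: Moves the arm, as the interface text tells. Its arguments: {"type":"object","properties":{"motion":{"type":"array","items":{"type":"array","items":{"type":"number"}}},"gripper":{"type":"number"},"squeeze":{"type":"number"}},"required":["motion"]}

```bash
ls; mkdir -p pics
cat > h.py <<'E'
import numpy as np, cv2
from cell import r
def cam(n,save=None):
    d=r.get_image(n)
    if save: cv2.imwrite('pics/'+save,d['img'][:,:,::-1])
    return d
def ray(d,px):
    f=200/np.tan(np.radians(d['vertical_fov'])/2)
    E=np.array(d['extrinsics']); R=E[:3,:3]; t=E[:3,3]
    v=np.array([(px[0]-d['cx'])/f,-(px[1]-d['cy'])/f,-1.])
    return -R.T@t, R.T@v
def atz(d,px,z):
    o,v=ray(d,px); return o+v*(z-o[2])/v[2]
def proj(d,p):
    f=200/np.tan(np.radians(d['vertical_fov'])/2)
    E=np.array(d['extrinsics']); c=E[:3,:3]@np.array(p)+E[:3,3]
    return np.array([d['cx']+f*c[0]/-c[2], d['cy']-f*c[1]/-c[2]])
E
python3 - <<'E'
from h import *
ds={n:cam(n,n+'0.png') for n in('top','scene')}
for n,d in ds.items():
    print(n,{k:v for k,v in d.items() if k!='img'})
for n in ds:
    for t in('work_board','seat','form_block','keeper','keeper_knob','plain_block','spool','iron'):
        p=r.place_of(n,t) if t!='keeper' else []
        b=r.regions_of(n,t) if t!='seat' else []
        print(n,t,[(np.round(q['pixel'],1),round(q['score'],2)) for q in p[:2]],[(q['box'],round(q['score'],2)) for q in b[:2]])
print(r.observe(),r.tip_reach)
E
```

```text
pics
top {'vertical_fov': 51.61842457181119, 'cx': 322.33361504059, 'cy': 201.86149966508563, 'extrinsics': array([[-0.01799954, -0.99937145, -0.03054062, -0.00662453],
       [ 0.99246507, -0.02156115,  0.1206159 , -0.56005981],
       [-0.12119858, -0.02813947,  0.99222935, -0.87067952],
       [ 0.        ,  0.        ,  0.        ,  1.        ]])}
scene {'vertical_fov': 53.37256364087296, 'cx': 319.1921795060433, 'cy': 203.18087276637706, 'extrinsics': array([[-0.37824902,  0.92543818,  0.02217773,  0.23390405],
       [-0.52627103, -0.23468571,  0.81728907,  0.23859863],
       [ 0.7615553 ,  0.29746729,  0.57580095, -1.25034765],
       [ 0.        ,  0.        ,  0.        ,  1.        ]])}
top work_board [(array([244.8, 199. ]), 0.63)] [([167.1, 142.7, 320.0, 247.3], 0.58)]
top seat [] []
top form_block [(array([388.4, 231.2]), 0.73)] [([455.8, 148.2, 498.7, 224.5], 0.21)]
top keeper [] [([177.6, 183.2, 219.7, 206.4], 0.82), ([166.0, 143.6, 315.8, 248.6], 0.52)]
top keeper_knob [(array([197.2, 189. ]), 0.95)] [([178.4, 184.5, 218.8, 204.0], 0.58)]
top plain_block [] [([455.4,
[... 801 characters left out ...]
)] [([138.0, 224.1, 235.9, 304.9], 0.74)]
{'clock': 1.5, 'joints': array([ 1.10959287e+00,  1.30387210e-01,  1.48822646e+00, -5.99510011e-06,
        1.52299349e+00, -8.54152929e-02]), 'joint_vel': array([ 0.001307  , -0.0008594 , -0.00021684, -0.00031561,  0.00069779,
        0.00094653]), 'joint_torque': array([ 2.01294692e-04, -5.59736109e+01, -4.92053747e+01,  7.68267014e-02,
        2.23398098e-02,  1.32227268e-05]), 'eef_pos': array([0.22019138, 0.55813137, 0.22962832]), 'eef_rot': array([ 2.59727723e+00,  1.76739297e+00, -1.52606060e-05]), 'force': array([0.37799063, 0.66022718, 0.30110754]), 'moment': array([-0.03893888,  0.01765251, -0.05940366]), 'width': 0.09272485945877876} 0.011
```

View pictures.

View pics/top0.png

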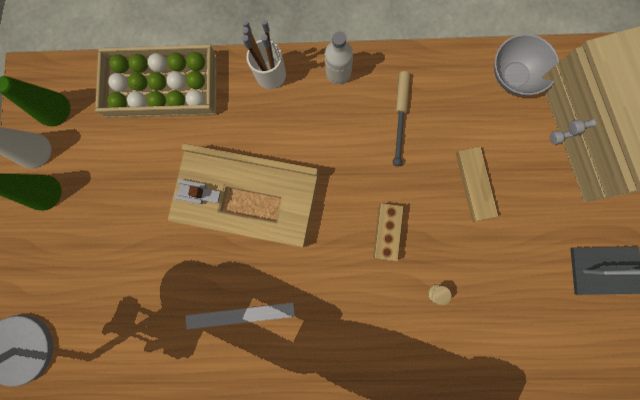

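View pics/scene0.png

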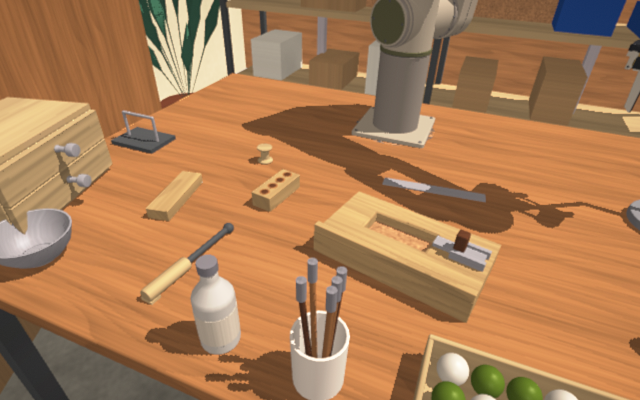

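Run:
```python
import cv2
a=cv2.imread('pics/top0.png')
cv2.imwrite('pics/b0.png',cv2.resize(a[135:255,160:325],None,fx=4.8,fy=4.8,interpolation=cv2.INTER_CUBIC))
cv2.imwrite('pics/f0.png',cv2.resize(a[190:275,360:420],None,fx=7,fy=7,interpolation=cv2.INTER_CUBIC))
```

```text
(no output)
```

View pics/b0.png

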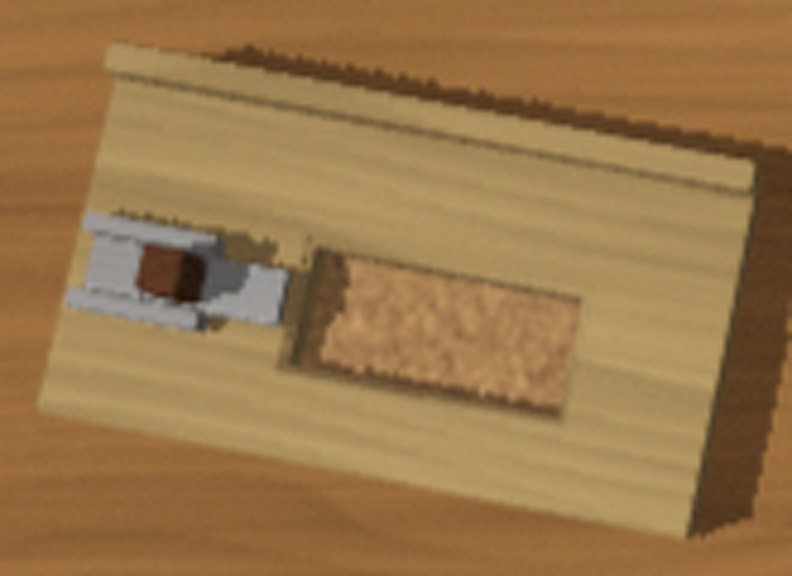

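View pics/f0.png

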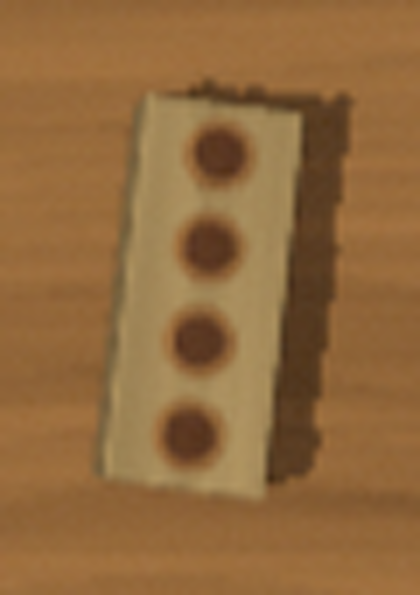

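```bash
cat > fit.py <<'E'
from h import *
from scipy.optimize import least_squares
def fit(d,P,px,z0,x0):
    def f(q):
        c,s=np.cos(q[2]),np.sin(q[2])
        return np.concatenate([proj(d,[q[0]+c*p[0]-s*p[1],q[1]+s*p[0]+c*p[1],z0+p[2]])-u for p,u in zip(P,px)])
    s=least_squares(f,x0); return s.x,s.fun.reshape(-1,2)
def w(q,p):
    c,s=np.cos(q[2]),np.sin(q[2]); return np.array([q[0]+c*p[0]-s*p[1],q[1]+s*p[0]+c*p[1]])
E
python3 - <<'E'
from fit import *
d=r.get_image('top'); e=r.get_image('scene')
cb=lambda l:[((x+.5)/4.8-.5+160,(y+.5)/4.8-.5+135) for x,y in l]
cf=lambda l:[((x+.5)/7-.5+360,(y+.5)/7-.5+190) for x,y in l]
P=[(-.085,.15,.046),(-.085,-.15,.046),(.085,.15,.064),(.085,-.15,.064)]
px=cb([(40,410),(690,537),(110,45),(755,160)])
q,res=fit(d,P,px,0,[.5,.1,0.1]); print('board',q,np.degrees(q[2]));print(res.round(2))
px=cf([(152,93),(302,115),(265,498),(105,475)])
P=[(.06,.025,.036),(.06,-.025,.036),(-.06,-.025,.036),(-.06,.025,.036)]
b,res=fit(d,P,px,0,[.5,-.1,0.]); print('blk',b,np.degrees(b[2]));print(res.round(2))
hp=cf([(219,154),(210,246),(200,340),(189,435)])
print('hollows top',[atz(d,p,.034).round(4) for p in hp])
for n,dd in(('top',d),('scene',e)):
  print(n,'seat',proj(dd,[*w(q,(-.015,-.02)),.046]),'board0',proj(dd,[q[0],q[1],0]),'blk',proj(dd,[b[0],b[1],0]),
  'knob',proj(dd,[*w(q,(-.015,.09)),.0745]))
print('scene triang: board',atz(e,(401.5,254.5),0),'seat',atz(e,(400.7,227.8),.046),'blk',atz(e,(276,197.2),0),'knob',atz(e,(463.8,242.8),.0745))
print('top: board',atz(d,(244.8,199),0),'blk',atz(d,(388.4,231.2),0),'knob',atz(d,(197.2,189),.0745),'base px',proj(d,[0,0,0]))
print('seat w',w(q,(-.015,-.02)))
print(r.observe()['clock'])
im=e['img'][:,:,::-1].copy()
for pz in [w(q,p).tolist()+[.046] for p in((-.085,.15),(-.085,-.15),(-.043,-.083),(.013,-.083),(.013,.043),(-.043,.043))]+[w(b,p).tolist()+[.036] for p in((.06,.025),(.06,-.025),(-.06,-.025),(-.06,.025))]:
    u=proj(e,pz); cv2.circle(im,tuple(int(round(v*8)) for v in u),8,(0,0,255),-1,cv2.LINE_AA,3)
cv2.imwrite('pics/s1.png',cv2.resize(im[130:330,230:510],None,fx=2.8,fy=2.8,interpolation=cv2.INTER_CUBIC))
E
```

```text
board [ 0.57704664  0.15419046 -0.20529859] -11.762742658243916
[[-0.25  0.69]
 [-0.26  0.06]
 [-0.3  -0.63]
 [ 0.79 -0.17]]
blk [ 0.4921267  -0.16018892 -0.14882181] -8.526861364118979
[[-0.68 -0.25]
 [ 0.91 -0.49]
 [ 0.14  0.26]
 [-0.37  0.45]]
hollows top [array([ 0.5353, -0.1661,  0.034 ]), array([ 0.5069, -0.1622,  0.034 ]), array([ 0.478 , -0.1581,  0.034 ]), array([ 0.4491, -0.1536,  0.034 ])]
top seat [250.53447445 203.43066901] board0 [247.45140992 197.78518959] blk [386.92703997 232.31990213] knob [197.15983438 192.41312812]
scene seat [398.56512289 229.39595357] board0 [401.54025422 255.85196642] blk [275.88360479 195.76764241] knob [458.85127712 239.79927603]
scene triang: board [0.57328617 0.1532711  0.        ] seat [0.55180855 0.14033104 0.046     ] blk [ 0.49726195 -0.15723644  0.        ] knob [0.58551557 0.25416022 0.0745    ]
top: board [0.57438081 0.16027221 0.        ] blk [ 0.4945652  -0.16356449  0.        ] knob [0.58800634 0.24541022 0.0745    ] base px [319.18713434 467.87536864]
seat w [0.55828445 0.13766835]
1.6
```

View pics/s1.png

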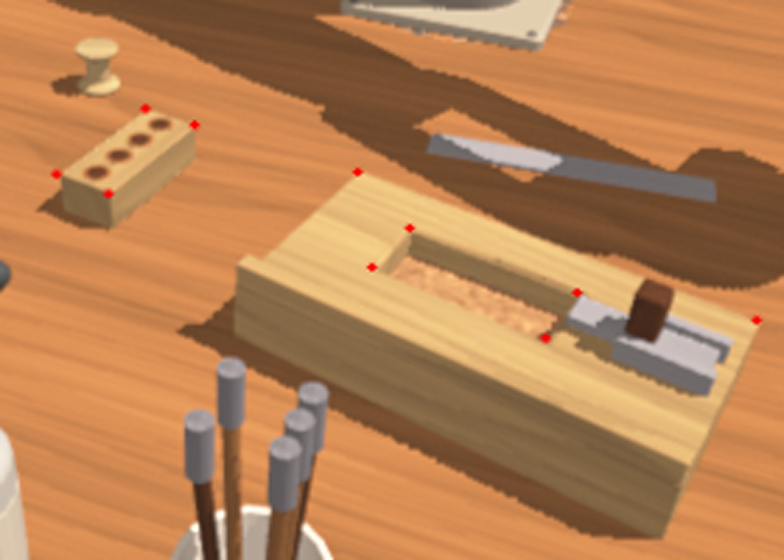

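Call:
move_arm(
  motion=[
    [18, -46, 0, 1.6],
    [18, -46, 0, 1.6],
    [18, -46, 0, 1.6],
    [18, -46, 0, 1.6],
    [18, -46, 0, 1.6],
    [18, -46, 0, 1.6],
    [18, -46, 0, 1.6],
    [18, -46, 0, 1.6],
  ],
  gripper=-1,
  squeeze=30,
)

```text
clock: 2.4
eef_pos: [0.362, 0.1862, 0.2273]
eef_rot: [2.363, 2.067, 0.0]
force: [0.2, 0.5, -0.0]
width: 0.093
```

Call:
move_arm(
  motion=[
    [17, -46, 0, -0.5],
    [17, -46, 0, -0.5],
    [17, -46, 0, 0],
    [17, -46, 0, 0],
    [17, -46, 0, 0],
    [17, -46, 0, 0],
    [17, -46, 0, 0],
    [10, -25, -20, 0],
  ],
)

```text
clock: 3.2
eef_pos: [0.4933, -0.1728, 0.2129]
eef_rot: [2.375, 2.036, 0.015]
force: [0.1, -0.0, 0.2]
width: 0.093
```

Call:
move_arm(
  motion=[
    [0, 13, -40, 0],
    [0, 0, -40, 0],
    [0, 0, -40, 0],
    [0, 0, -20, 0],
    [0, 0, 0, 0],
  ],
)

```text
clock: 3.7
eef_pos: [0.4928, -0.1649, 0.0671]
eef_rot: [2.382, 2.026, 0.014]
force: [-0.4, -0.2, -1.0]
width: 0.0931
```

Run:
```python
from h import *
cam('scene','s2.png');d=cam('top','t2.png')
o=r.observe();print(o['eef_pos'],o['eef_rot'],np.degrees(2*np.arctan2(o['eef_rot'][1],o['eef_rot'][0])))
a=cv2.imread('pics/s2.png')[100:240,200:350];b=cv2.imread('pics/t2.png')[180:290,330:450]
cv2.imwrite('pics/c2.png',np.hstack([cv2.resize(a,(400,373)),cv2.resize(b,(400,373))]))
```

```text
[ 0.49473601 -0.16565607  0.07039651] [2.37841308 2.02342481 0.01687217] 80.77866674035445
```

View pics/c2.png

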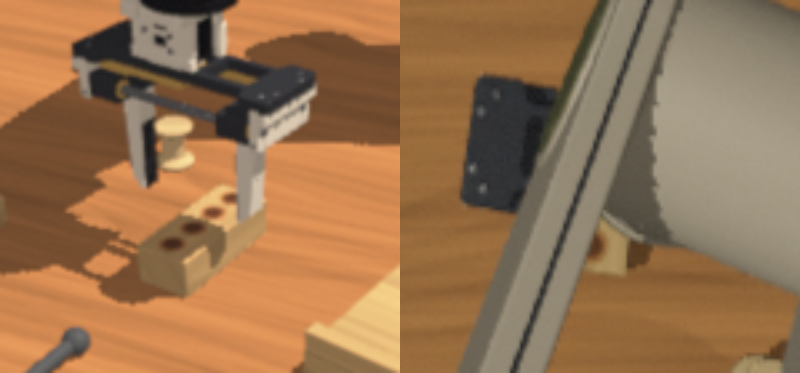

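Call:
move_arm(
  motion=[
    [-1, 5, -18, 0.5],
    [0, 1, -15, 0.3],
    [0, 0, -2, 0],
    [0, 0, 0, 0],
  ],
)

```text
clock: 4.2
eef_pos: [0.4994, -0.1619, 0.0421]
eef_rot: [2.355, 2.034, 0.025]
force: [0.1, -1.0, 0.9]
width: 0.0929
```

Call:
move_arm(
  motion=[
    [-3, 1, -5, 0.5],
    [0, 0, 0, 0],
  ],
)

```text
clock: 4.4
eef_pos: [0.4975, -0.1615, 0.0387]
eef_rot: [2.344, 2.043, 0.027]
force: [-0.3, 0.2, -0.5]
width: 0.0928
```

Run:
```python
from h import *
o=r.observe();print(o)
```

```text
{'clock': 4.4, 'joints': array([-0.4134251 ,  0.07190642,  1.91777967,  0.00218959,  1.11524848,
       -1.84845833]), 'joint_vel': array([-0.00116002, -0.01467398, -0.02939492, -0.00166479,  0.00617072,
        0.00751426]), 'joint_torque': array([-2.18416593e-02, -4.75946832e+01, -4.40711331e+01, -2.01489392e-02,
       -4.47040983e-01, -1.38676912e-01]), 'eef_pos': array([ 0.49745822, -0.1615423 ,  0.03866849]), 'eef_rot': array([2.34350936, 2.04322921, 0.02705919]), 'force': array([-0.27344186,  0.16082619, -0.46821702]), 'moment': array([-0.03295371,  0.01989394, -0.01560919]), 'width': 0.09281066148892647}
```

Call:
move_arm(
  motion=[
    [-3, 1, -3, 0],
    [0, 0, 0, 0],
  ],
)

```text
clock: 4.6
eef_pos: [0.4947, -0.1608, 0.0363]
eef_rot: [2.343, 2.042, 0.028]
force: [-0.4, 0.0, 0.3]
width: 0.0934
```

Run:
```python
from h import *
o=r.observe();print(o['eef_pos'],o['eef_rot'],o['joints']); R=cv2.Rodrigues(np.array(o['eef_rot']))[0];print(R.round(4))
cam('scene','s3.png')
a=cv2.imread('pics/s3.png')[100:240,200:350]
cv2.imwrite('pics/c3.png',cv2.resize(a,None,fx=4,fy=4,interpolation=cv2.INTER_CUBIC))
```

```text
[ 0.49470044 -0.16079205  0.03627844] [2.34275225 2.04229683 0.02785708] [-0.41423624  0.06689534  1.92807652  0.00219351  1.10867845 -1.84915084]
[[ 0.1365  0.99    0.0355]
 [ 0.9906 -0.1361 -0.0135]
 [-0.0085  0.037  -0.9993]]
```

View pics/c3.png

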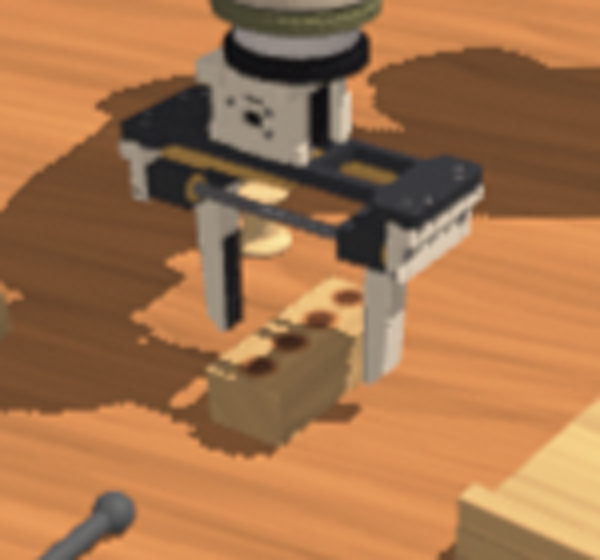

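Run:
```python
from h import *
o=r.observe(); R=cv2.Rodrigues(np.array(o['eef_rot']))[0];T=np.array(o['eef_pos'])
d=r.get_image('scene'); im=d['img'][:,:,::-1].copy()
im=cv2.resize(im[100:240,200:350],None,fx=4,fy=4,interpolation=cv2.INTER_CUBIC)
def m(p,c):
    u=(proj(d,p)-[200,100])*4+1.5; cv2.circle(im,tuple(int(v) for v in u),4,c,-1); print(u)
for s in(-1,1):
    m(T+R@[s*.0464,0,.011],(0,0,255)); m(T+R@[s*.064,0,.011],(255,0,0)); 
    m(T+R@[s*.0464,.0075,.011],(0,255,0)); m(T+R@[s*.0464,-.0075,.011],(0,255,0)) 
b=[.4921,-.1602,-.1488];c,s=np.cos(b[2]),np.sin(b[2])
for x in(-.06,.06):
  for y in(-.025,.025): m(np.array([b[0]+c*x-s*y,b[1]+s*x+c*y,.036]),(255,255,0))
cv2.imwrite('pics/c4.png',im)
```

```text
[233.30754665 326.28297035]
[209.11585232 317.5674195 ]
[225.34614308 331.70637714]
[241.1745285  320.92388481]
[367.10854448 374.48750638]
[393.73670799 384.0808449 ]
[359.65367119 380.43675549]
[374.47138746 368.61170067]
[327.49504524 275.04491802]
[397.3437707  298.41215493]
[200.53397266 368.03405358]
[274.33529513 395.96817849]
```

View pics/c4.png

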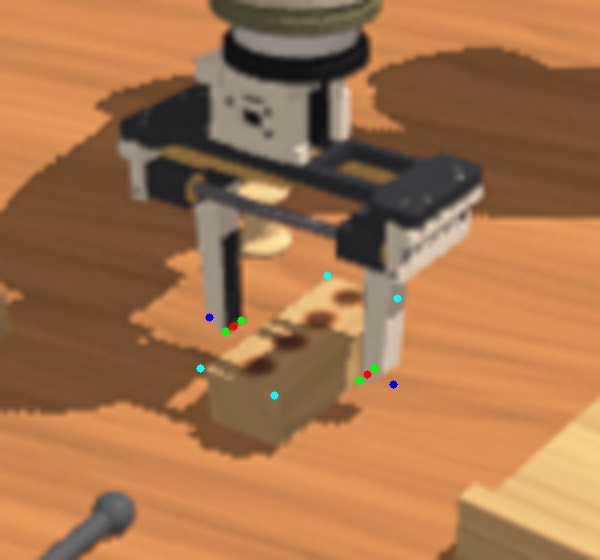

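Call:
move_arm(
  motion=[
    [0, 0, 0, 0],
    [0, 0, 0, 0],
    [0, 0, 0, 0],
    [0, 0, 0, 0],
    [0, 0, 0, 0],
    [0, 0, 0, 0],
  ],
  gripper=1,
  squeeze=40,
)

```text
clock: 5.3
eef_pos: [0.4958, -0.1612, 0.0372]
eef_rot: [2.342, 2.041, 0.029]
force: [0.4, -0.5, -0.0]
width: 0.05
```

Call:
move_arm(
  motion=[
    [0, 0, 10, 0],
    [0, 0, 15, 0],
    [0, 0, 20, 0],
    [0, 0, 20, 0],
    [0, 0, 20, 0],
    [0, 0, 20, 0],
    [0, 0, 15, 0],
    [0, 0, 0, 0],
  ],
)

```text
clock: 6.1
eef_pos: [0.493, -0.16, 0.1639]
eef_rot: [2.344, 2.043, 0.026]
force: [-0.3, 0.1, -1.6]
width: 0.0495
```

Call:
move_arm(
  motion=[
    [3, 12, 0, -5],
    [5, 22, 0, -7.5],
    [6, 25, 0, -8],
    [6, 25, 0, -8],
    [6, 25, 0, -8],
    [6, 25, 0, -8],
    [6, 25, 0, -8],
    [6, 25, 0, -8],
  ],
)

```text
clock: 6.9
eef_pos: [0.5341, 0.0276, 0.1592]
eef_rot: [3.065, 0.514, -0.013]
force: [1.1, -0.4, -1.0]
width: 0.0496
```

Call:
move_arm(
  motion=[
    [5, 25, 0, -8],
    [5, 25, 0, -8],
    [4, 20, 0, -7],
    [2, 12, 0, -5],
    [0, 4, 0, 0],
    [0, 0, 0, 0],
  ],
)

```text
clock: 7.5
eef_pos: [0.5472, 0.1204, 0.1533]
eef_rot: [3.098, -0.27, -0.038]
force: [0.1, -0.6, -0.8]
width: 0.0495
```

Run:
```python
from h import *
o=r.observe();print(o['clock'],o['eef_pos'],o['width']); R=cv2.Rodrigues(np.array(o['eef_rot']))[0];print(R.round(4),np.degrees(np.arctan2(R[1,0],R[0,0])),o['joints'])
```

```text
7.5 [0.54724067 0.12039718 0.15327157] 0.049471005920297156
[[ 0.9846 -0.1725 -0.0273]
 [-0.1732 -0.9845 -0.029 ]
 [-0.0218  0.0333 -0.9992]] -9.977727890351789 [ 0.14138364  0.10464792  1.65753402 -0.02520574  1.41055011  0.31957378]
```

Call:
move_arm(
  motion=[
    [9, 17, -5, -1.5],
    [1, 2, -5, -0.3],
    [0, 0, 0, 0],
  ],
)

```text
clock: 7.8
eef_pos: [0.5566, 0.1374, 0.1419]
eef_rot: [3.093, -0.311, -0.042]
force: [0.2, -0.7, -0.8]
width: 0.0493
```

Run:
```python
from h import *
o=r.observe();print(o['clock'],o['eef_pos'],np.degrees(2*np.arctan2(o['eef_rot'][1],o['eef_rot'][0])))
cam('scene','s5.png'); cam('top','t5.png')
a=cv2.imread('pics/s5.png')[120:300,300:510];b=cv2.imread('pics/t5.png')[120:270,150:340]
cv2.imwrite('pics/c5s.png',cv2.resize(a,None,fx=3.3,fy=3.3,interpolation=cv2.INTER_CUBIC))
cv2.imwrite('pics/c5t.png',cv2.resize(b,None,fx=3.5,fy=3.5,interpolation=cv2.INTER_CUBIC))
```

```text
7.8 [0.55656241 0.13739165 0.1418666 ] -11.482630949044978
```

View pics/c5s.png

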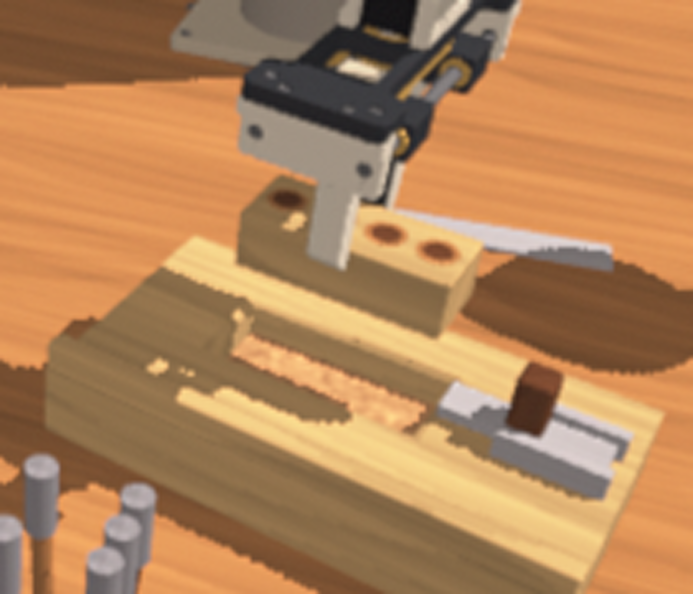

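View pics/c5t.png

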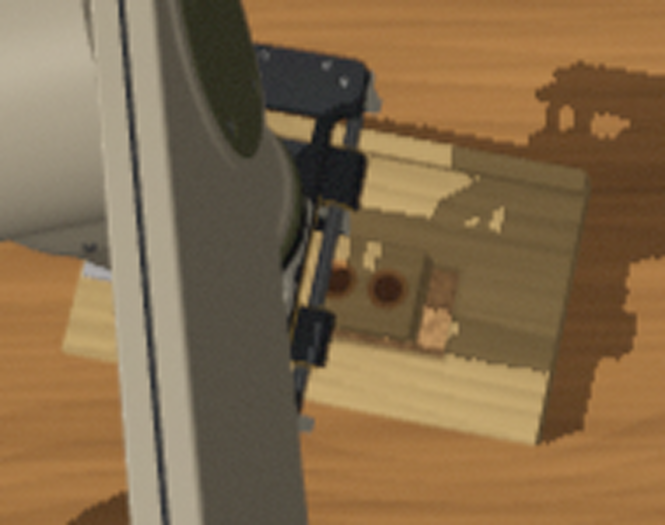

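```bash
cat > m.py <<'E'
from fit import *
e=r.get_image('scene'); d=r.get_image('top')
cs=lambda l:[((x+.5)/2.8-.5+230,(y+.5)/2.8-.5+130) for x,y in l]
c5=lambda l:[((x+.5)/3.3-.5+300,(y+.5)/3.3-.5+120) for x,y in l]
t5=lambda l:[((x+.5)/3.5-.5+150,(y+.5)/3.5-.5+120) for x,y in l]
P=[(-.085,-.15,.046),(-.085,.15,.046),(.085,-.15,.064),(.085,.15,.064)]
q,res=fit(e,P,cs([(358,173),(757,322),(240,260),(690,467)]),0,[.57,.15,-.2]);print('board scene',q,np.degrees(q[2]),'seat',w(q,(-.015,-.02)));print(res.round(1))
# block in scene frame: block local: x along board -y.. use box a (board x) 50, b (board y) 120
B=[(.025,-.06,.036),(.025,.06,.036),(-.025,.06,.036),(.025,-.06,0),(.025,.06,0),(-.025,-.06,.036)]
px=c5([(240,218),(447,280),(482,247),(240,262),(440,335),(283,178)])
def f(v):
    c,s=np.cos(v[3]),np.sin(v[3])
    return np.concatenate([proj(e,[v[0]+c*p[0]-s*p[1],v[1]+s*p[0]+c*p[1],v[2]+p[2]])-u for p,u in zip(B,px)])
s=least_squares(f,[.55,.14,.105,-.2]);print('block scene',s.x,np.degrees(s.x[3]));print(s.fun.reshape(-1,2).round(1))
# top image: block near end corners
for z in(.141,):
    print('top block corners',[atz(d,p,z).round(4) for p in t5([(428,255),(412,341)])])
print(r.observe()['clock'])
E
python3 m.py
```

```text
board scene [ 0.57699078  0.15607327 -0.21250319] -12.175535824127738 seat [0.55811004 0.13968676]
[[ 1.  -0.5]
 [ 1.  -0.2]
 [-1.7  1.1]
 [-0.1 -0.8]]
block scene [ 0.52777861  0.13991727  0.08528252 -0.18716171] -10.723576193345302
[[ 1.5 -1.2]
 [ 0.6  1.2]
 [-0.6 -1.8]
 [-0.4  1.2]
 [-1.1  0.9]
 [-0.1 -0.3]]
top block corners [array([0.5671, 0.0766, 0.141 ]), array([0.5195, 0.0856, 0.141 ])]
8.0
```

```bash
cat >> m.py <<'E'
for z in(.100,.105):
    s=least_squares(lambda v:f([v[0],v[1],z,v[2]]),[.55,.14,-.2]);print('z',z,s.x,np.degrees(s.x[2]));print(s.fun.reshape(-1,2).round(1).tolist())
E
python3 m.py | tail -4
```

```text
z 0.1 [ 0.54977412  0.14231233 -0.20126129] -11.531422633100705
[[0.3, -2.1], [1.4, 1.5], [0.8, -1.9], [-1.6, 0.9], [-0.5, 1.8], [-0.5, -1.4]]
z 0.105 [ 0.55723736  0.1431243  -0.2065044 ] -11.83183075276176
[[-0.1, -2.4], [1.6, 1.7], [1.3, -1.9], [-2.0, 0.8], [-0.3, 2.2], [-0.6, -1.8]]
```

```bash
cat >> m.py <<'E'
print('---')
T=np.array([.5566,.1374,.105]);yaw=np.radians(-11.5)
Rz=cv2.Rodrigues(np.array([0,0,yaw]))[0]
def g(v,full=True):
    Rp=cv2.Rodrigues(np.array([v[1],0,0]))[0]
    return np.concatenate([proj(e,T+Rz@(np.array([v[3],v[0],v[2]+.036])+Rp@(np.array(p)-[0,0,.036])))-u for p,u in zip(B,px)])
s=least_squares(lambda v:np.r_[g(v),v[3]*1000,v[2]*500],[0,0,0,0]);print(s.x,np.degrees(s.x[1]));print(g(s.x).reshape(-1,2).round(1).tolist())
E
python3 m.py | sed -n '/---/,$p'
```

```text
---
[ 0.00528623  0.02493022 -0.00060972 -0.00045227] 1.4283965760294581
[[-0.4, -1.4], [1.6, 1.1], [1.1, -2.5], [-1.9, 1.9], [0.1, 1.8], [-1.1, -0.9]]
```

Call:
move_arm(
  motion=[
    [1, -2, -8, -0.3],
    [0, 0, -10, 0],
    [0, 0, -10, 0],
    [0, 0, -10, 0],
    [0, 0, -8, 0],
    [0, 0, -4, 0],
    [0, 0, 0, 0],
  ],
)

```text
clock: 8.9
eef_pos: [0.5572, 0.1353, 0.0873]
eef_rot: [3.092, -0.322, -0.042]
force: [-0.7, 0.5, -1.8]
width: 0.0496
```

Run:
```python
from h import *
o=r.observe();print(o['clock'],o['eef_pos'],np.degrees(2*np.arctan2(o['eef_rot'][1],o['eef_rot'][0])),o['force']); print(cv2.Rodrigues(np.array(o['eef_rot']))[0][2])
cam('scene','s6.png'); cam('top','t6.png')
a=cv2.imread('pics/s6.png')[140:290,320:510];b=cv2.imread('pics/t6.png')[140:260,190:340]
cv2.imwrite('pics/c6.png',np.vstack([cv2.resize(a,None,fx=3.3,fy=3.3,interpolation=cv2.INTER_CUBIC)[:300,:600],cv2.resize(b,(627,300))[:,:600]]))
cv2.imwrite('pics/c6s.png',cv2.resize(a,None,fx=4,fy=3.9,interpolation=cv2.INTER_CUBIC))
cv2.imwrite('pics/c6t.png',cv2.resize(b,None,fx=4.8,fy=4.8,interpolation=cv2.INTER_CUBIC))
```

```text
8.9 [0.55715223 0.13532484 0.08729923] -11.901565364322677 [-0.66607226  0.49084544 -1.78979894]
[-0.02343366  0.03467916 -0.99912373]
```

View pics/c6s.png

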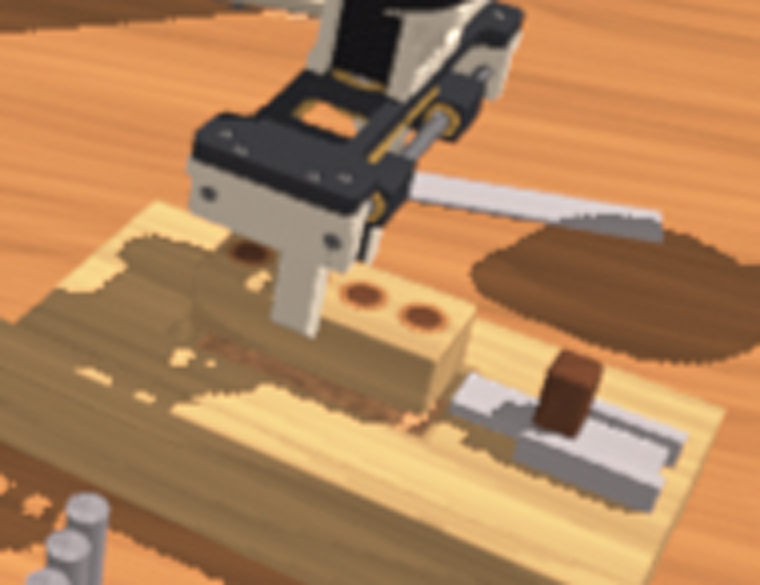

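View pics/c6t.png

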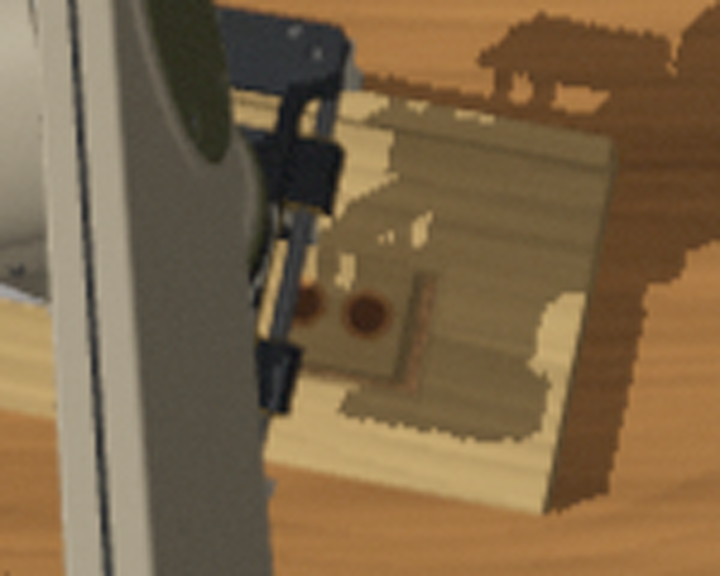

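Run:
```python
from fit import *
d=r.get_image('top')
t=lambda x,y:((x+.5)/4.8-.5+190,(y+.5)/4.8-.5+140)
q=[.577,.1552,np.radians(-11.9)]
c,s=np.cos(q[2]),np.sin(q[2])
def loc(p): v=p[:2]-q[:2]; return np.array([c*v[0]+s*v[1],-s*v[0]+c*v[1]])
for p in[(417,270),(395,378),(280,352)]: print('blk',loc(atz(d,t(*p),.086)).round(4))
for p in[(437,272),(420,392)]: print('rec',loc(atz(d,t(*p),.046)).round(4))
for p in[(612,140)]: print('fence corner',loc(atz(d,t(*p),.064)).round(4))
for p in[(546,513)]: print('board corner',loc(atz(d,t(*p),.046)).round(4))
```

```text
blk [ 0.0077 -0.0798]
blk [-0.0399 -0.0799]
blk [-0.0381 -0.0289]
rec [ 0.0127 -0.0823]
rec [-0.0419 -0.0856]
fence corner [ 0.0832 -0.15  ]
board corner [-0.0842 -0.1517]
```

Call:
move_arm(
  motion=[
    [0, 0, -4, 0],
    [0, 0, -5, 0],
    [0, 0, -5, 0],
    [0, 0, -4, 0],
    [0, 0, 0, 0],
  ],
)

```text
clock: 9.55
eef_pos: [0.5593, 0.1357, 0.0709]
eef_rot: [3.094, -0.323, -0.034]
force: [-0.3, -0.2, -1.7]
width: 0.0498
```

Call:
move_arm(
  motion=[
    [-1, 0, -4, 0],
    [0, 0, -3, 0],
    [0, 0, -2, 0],
    [0, 0, 0, 0],
  ],
)

```text
clock: 9.95
eef_pos: [0.5584, 0.1357, 0.0613]
eef_rot: [3.094, -0.323, -0.033]
force: [-0.4, 0.6, -0.1]
width: 0.0496
```

Call:
move_arm(
  motion=[
    [0, 0, 0, 0],
    [0, 0, 0, 0],
    [0, 0, 0, 0],
    [0, 0, 10, 0],
    [0, 0, 15, 0],
    [0, 0, 15, 0],
  ],
  gripper=-0.4,
)

```text
clock: 10.55
eef_pos: [0.5575, 0.1355, 0.103]
eef_rot: [3.093, -0.323, -0.037]
force: [-0.4, -0.3, 0.3]
width: 0.0653
```

Call:
move_arm(
  motion=[
    [0, 0, 5, 0],
    [0, 0, 0, 0],
    [0, 0, 0, 0],
    [0, 0, 0, 0],
    [0, 0, 0, 0],
    [0, 0, 0, 0],
  ],
  gripper=1,
)

```text
clock: 11.15
eef_pos: [0.5598, 0.1359, 0.1129]
eef_rot: [3.095, -0.323, -0.027]
force: [0.1, 0.5, 0.5]
width: 0.0216
```

Run:
```python
from h import *
o=r.observe();print(o['clock'],o['eef_pos'],np.degrees(2*np.arctan2(o['eef_rot'][1],o['eef_rot'][0])),o['force'],o['width']); print(cv2.Rodrigues(np.array(o['eef_rot']))[0].round(3))
cam('scene','s7.png')
a=cv2.imread('pics/s7.png')[140:290,320:510]
cv2.imwrite('pics/c7s.png',cv2.resize(a,None,fx=4,fy=3.9,interpolation=cv2.INTER_CUBIC))
```

```text
11.15 [0.55982778 0.13593453 0.11289527] -11.907946481461032 [0.14106725 0.50436114 0.47940561] 0.021572221732943125
[[ 0.978 -0.206 -0.02 ]
 [-0.207 -0.978 -0.028]
 [-0.014  0.031 -0.999]]
```

View pics/c7s.png

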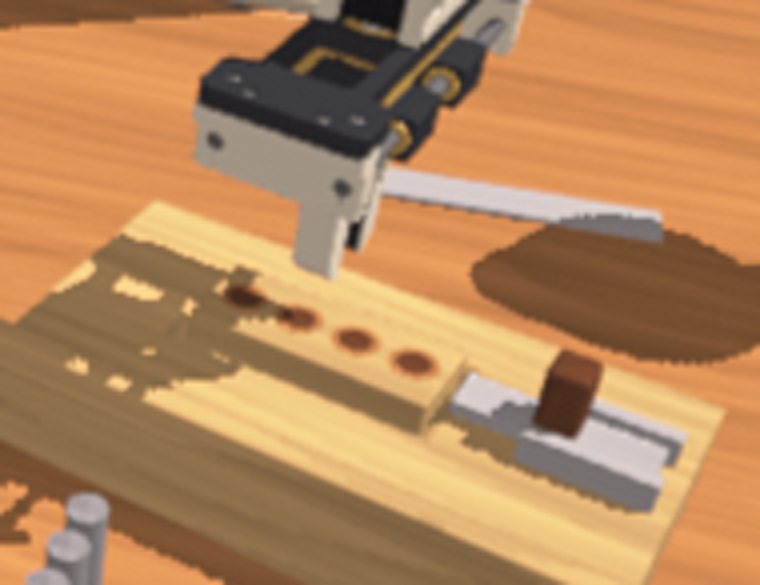

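Call:
move_arm(
  motion=[
    [-2, 3, -12, 0],
    [0, 0, -12, 0],
    [0, 0, -8, 0],
    [0, 0, -3, 0],
    [0, 0, 0, 0],
  ],
)

```text
clock: 11.7
eef_pos: [0.5557, 0.139, 0.0722]
eef_rot: [3.094, -0.322, -0.033]
force: [0.0, 0.3, 0.5]
width: 0.0005
```

Call:
move_arm(
  motion=[
    [2, 0, -3, 0],
    [0, 0, -3, 0],
    [0, 0, -3, 0],
  ],
)

```text
clock: 12.0
eef_pos: [0.558, 0.1391, 0.0647]
eef_rot: [3.094, -0.322, -0.034]
force: [-4.7, 0.0, 6.4]
width: 0.0005
```

Call:
move_arm(
  motion=[
    [0, 0, -3, 0],
    [0, 0, -3, 0],
    [0, 0, -3, 0],
  ],
)

```text
clock: 12.3
eef_pos: [0.5582, 0.1392, 0.0579]
eef_rot: [3.094, -0.322, -0.035]
force: [-5.3, -0.4, 6.0]
width: 0.0003
```

Call:
move_arm(
  motion=[
    [0, 0, -2, 0],
    [0, 0, -2, 0],
  ],
)

```text
clock: 12.5
eef_pos: [0.5584, 0.1392, 0.0573]
eef_rot: [3.094, -0.322, -0.036]
force: [-12.3, -2.4, 20.4]
width: 0.0004
```

Call:
move_arm(
  motion=[
    [0, 0, 8, 0],
    [0, 0, 15, 0],
    [0, 0, 20, 0],
    [0, 0, 20, 0],
    [0, 0, 10, 0],
    [0, 0, 0, 0],
  ],
)

```text
clock: 13.1
eef_pos: [0.5607, 0.1394, 0.1381]
eef_rot: [3.095, -0.323, -0.027]
force: [-0.4, 0.0, 0.3]
width: 0.0003
```

Run:
```python
from h import *
o=r.observe();print(o['clock'],o['eef_pos'],o['force'],o['width'])
d=cam('scene','s8.png')
a=cv2.imread('pics/s8.png')[140:290,320:510]
cv2.imwrite('pics/c8s.png',cv2.resize(a,None,fx=4,fy=3.9,interpolation=cv2.INTER_CUBIC))
for q in r.place_of('scene','keeper_knob')[:2]: print(q['pixel'],q['score'],atz(d,q['pixel'],.0745))
print(proj(d,[.5827,.2559,.0745]))
```

```text
13.1 [0.56072318 0.13935948 0.13806862] [-0.3890722   0.04540953  0.3477297 ] 0.0003220750747272329
[458.4, 244.2] 0.7 [0.59311176 0.24594277 0.0745    ]
[465.00591416 242.08506822]
```

View pics/c8s.png

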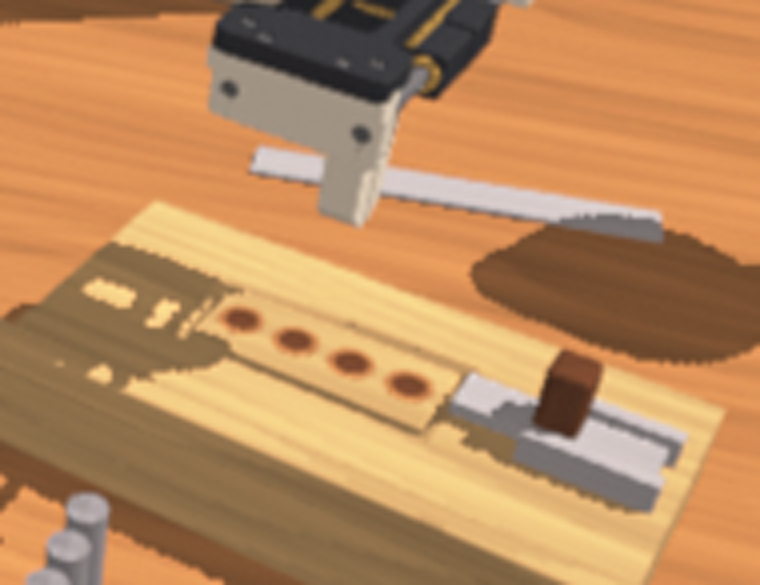

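Run:
```python
from fit import *
d=r.get_image('scene');e=r.get_image('top')
q=[.577,.1552,np.radians(-11.9)]
for y in(.085,.09,.095,.1): p=[*w(q,(-.015,y)),.0745];print(y,np.round(p,4),proj(d,p).round(1),'top face',proj(d,p[:2]+[.0915]).round(1),'top cam',proj(e,p).round(1),proj(e,p[:2]+[.0915]).round(1))
# full knob box at y=.1 and .09 drawn
im=cv2.resize(d['img'][140:290,320:510,::-1],None,fx=4,fy=4,interpolation=cv2.INTER_CUBIC)
for y,c in((.09,(0,255,255)),(.1,(0,255,0))):
  for a in(-.011,.011):
    for b in(-.01,.01):
      for z in(.0575,.0915):
        u=(proj(d,[*w(q,(-.015+a,y+b)),z])-[320,140])*4+1.5; cv2.circle(im,(int(u[0]),int(u[1])),3,c,-1)
cv2.imwrite('pics/k.png',im[150:550,350:])
```

```text
0.085 [0.5798 0.2415 0.0745] [456.6 238.9] top face [458.8 231.4] top cam [199.  192.8] [196.3 191.6]
0.09 [0.5809 0.2464 0.0745] [459.4 240. ] top face [461.7 232.4] top cam [196.7 192.3] [194.  191.2]
0.095 [0.5819 0.2513 0.0745] [462.3 241.1] top face [464.6 233.5] top cam [194.4 191.9] [191.6 190.7]
0.1 [0.5829 0.2561 0.0745] [465.1 242.2] top face [467.5 234.6] top cam [192.1 191.5] [189.3 190.3]
```

View pics/k.png

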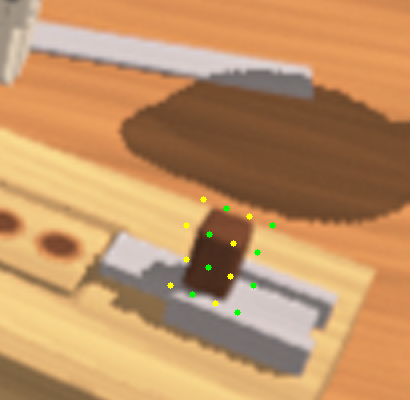

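Call:
move_arm(
  motion=[
    [4, 20, 0, 0],
    [5, 25, 0, 0],
    [5, 25, 0, 0],
    [5, 22, 0, 0],
    [3, 14, 0, 0],
    [1, 5, 0, 0],
    [0, 0, 0, 0],
  ],
  gripper=-0.15,
)

```text
clock: 14.0
eef_pos: [0.5772, 0.2513, 0.125]
eef_rot: [3.087, -0.325, -0.056]
force: [-0.1, -0.1, 0.4]
width: 0.0506
```

Call:
move_arm(
  motion=[
    [4, 0, 0, 0],
    [2, 0, 0, 0],
    [0, 0, 0, 0],
  ],
  gripper=-0.15,
)

```text
clock: 14.3
eef_pos: [0.5835, 0.249, 0.1243]
eef_rot: [3.085, -0.327, -0.057]
force: [-0.2, -0.5, 0.2]
width: 0.0535
```

Run:
```python
from h import *
o=r.observe();print(o['clock'],o['eef_pos'],o['force'],o['width']);print(cv2.Rodrigues(np.array(o['eef_rot']))[0].round(3))
d=cam('scene','s9.png');d=cam('top','t9.png')
a=cv2.imread('pics/s9.png')[120:290,320:510]
cv2.imwrite('pics/c9s.png',cv2.resize(a,None,fx=3.5,fy=3.5,interpolation=cv2.INTER_CUBIC))
a=cv2.imread('pics/t9.png')[120:260,130:340]
cv2.imwrite('pics/c9t.png',cv2.resize(a,None,fx=3.5,fy=3.5,interpolation=cv2.INTER_CUBIC))
```

```text
14.3 [0.58345409 0.24898004 0.12434602] [-0.15538961 -0.46797443  0.18855115] 0.05345891498075756
[[ 0.977 -0.209 -0.041]
 [-0.21  -0.977 -0.034]
 [-0.033  0.042 -0.999]]
```

View pics/c9s.png

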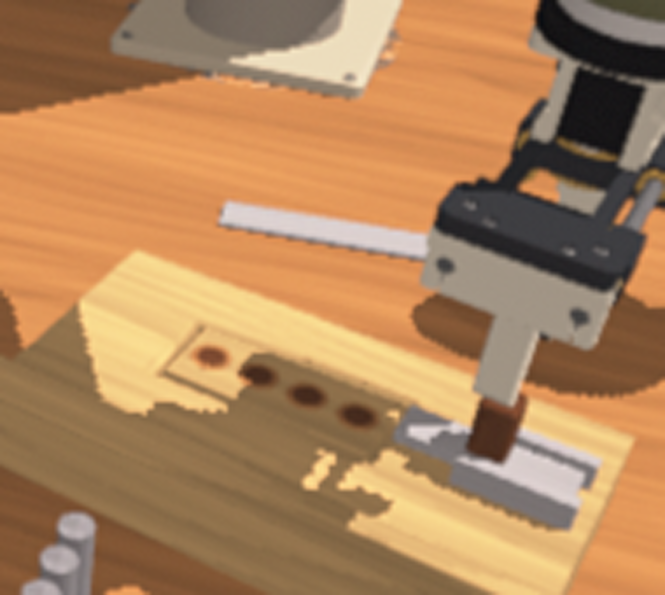

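View pics/c9t.png

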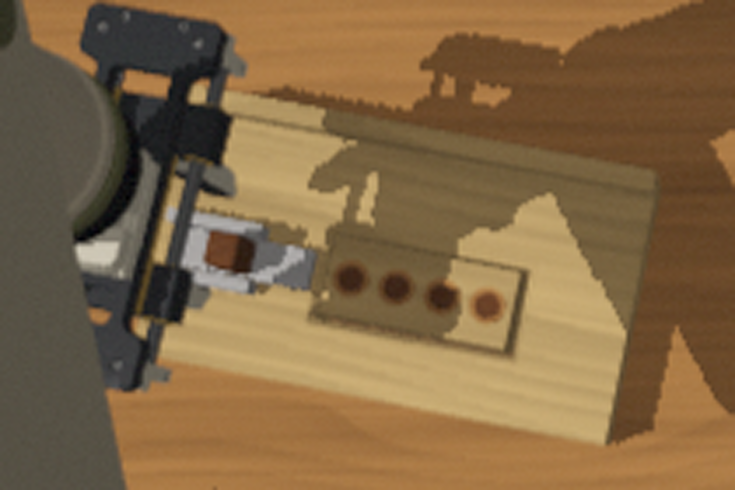

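Call:
move_arm(
  motion=[
    [0, 0, -8, 0],
    [0, 0, -12, 0],
    [0, 0, -12, 0],
    [0, 0, -10, 0],
    [0, 0, -3, 0],
    [0, 0, 0, 0],
  ],
  gripper=-0.15,
)

```text
clock: 15.0
eef_pos: [0.5821, 0.2481, 0.0739]
eef_rot: [3.084, -0.328, -0.061]
force: [-1.7, 0.7, 0.6]
width: 0.0533
```

Call:
move_arm(
  motion=[
    [0, 0, 5, 0],
    [0, 0, 0, 0],
  ],
)

```text
clock: 15.2
eef_pos: [0.5821, 0.2482, 0.0793]
eef_rot: [3.084, -0.327, -0.061]
force: [0.6, 0.2, 0.1]
width: 0.0533
```

Call:
move_arm(
  motion=[
    [0, 0, 0, 0],
    [0, 0, 0, 0],
    [0, 0, 0, 0],
    [0, 0, 0, 0],
    [0, 0, 0, 0],
  ],
  gripper=1,
  squeeze=20,
)

```text
clock: 15.7
eef_pos: [0.5822, 0.2489, 0.0815]
eef_rot: [3.086, -0.327, -0.06]
force: [-6.6, 0.5, 0.3]
width: 0.0223
```

Call:
move_arm(
  motion=[
    [-2, -4, 0, 0],
    [-1.2, -5, 0, 0],
    [-1.2, -5, 0, 0],
    [-1.2, -5, 0, 0],
  ],
)

```text
clock: 16.1
eef_pos: [0.578, 0.23, 0.0816]
eef_rot: [3.088, -0.326, -0.053]
force: [1.9, 1.1, -1.7]
width: 0.022
```

Call:
move_arm(
  motion=[
    [-1.1, -5, 0, 0],
    [-1.1, -5, 0, 0],
    [-1, -5, 0, 0],
  ],
)

```text
clock: 16.4
eef_pos: [0.575, 0.2161, 0.0817]
eef_rot: [3.093, -0.327, -0.051]
force: [9.3, 26.9, -12.5]
width: 0.0221
```

Run:
```python
from fit import *
o=r.observe();print(o['clock'],o['eef_pos'],o['force'],o['width'])
d=cam('scene','s10.png');e=cam('top','t10.png')
a=cv2.imread('pics/s10.png')[120:290,320:510]
cv2.imwrite('pics/c10s.png',cv2.resize(a,None,fx=3.5,fy=3.5,interpolation=cv2.INTER_CUBIC))
a=cv2.imread('pics/t10.png')[120:260,150:340]
cv2.imwrite('pics/c10t.png',cv2.resize(a,None,fx=4,fy=4,interpolation=cv2.INTER_CUBIC))
```

```text
16.4 [0.57500382 0.21607426 0.08165639] [  9.25946936  26.86892833 -12.5135303 ] 0.022059546792145626
```

View pics/c10s.png

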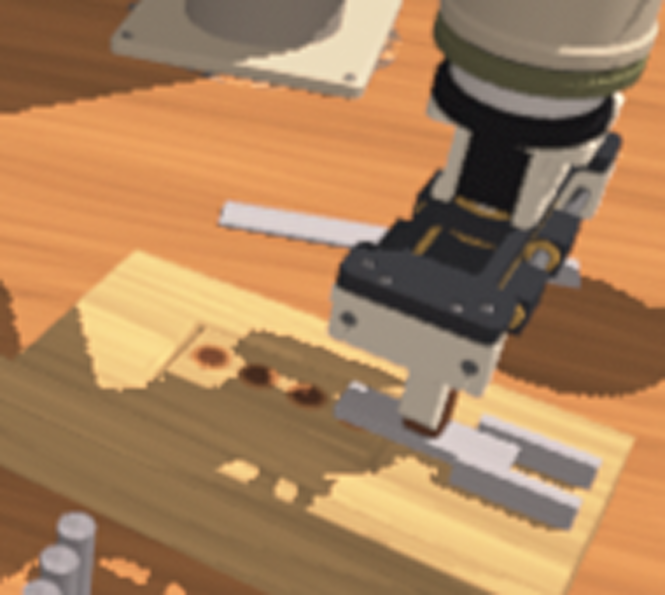

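View pics/c10t.png

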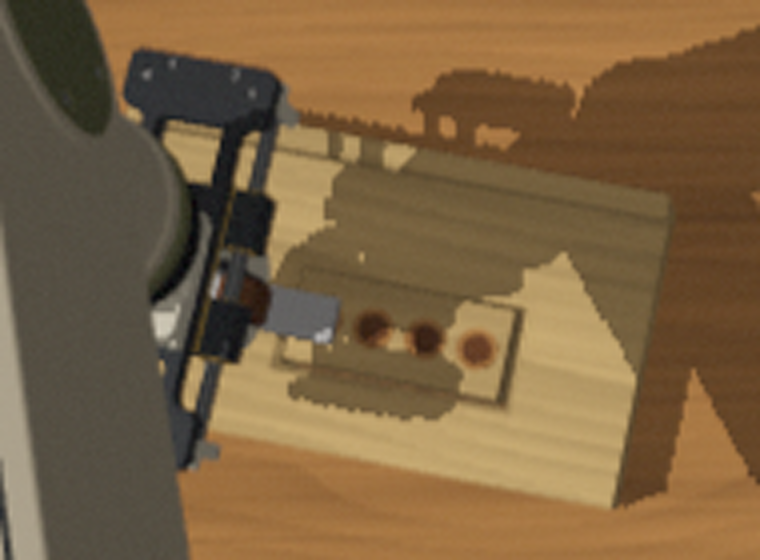

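Run:
```python
from fit import *
e=r.get_image('top');d=r.get_image('scene')
q=[.577,.1552,np.radians(-11.9)];c,s=np.cos(q[2]),np.sin(q[2])
def loc(p): v=p[:2]-q[:2]; return np.array([c*v[0]+s*v[1],-s*v[0]+c*v[1]]).round(4)
t=lambda x,y:((x+.5)/4-.5+150,(y+.5)/4-.5+120)
u=lambda x,y:((x+.5)/3.5-.5+320,(y+.5)/3.5-.5+120)
for p in[(340,297),(333,343)]: print('keeper end top',loc(atz(e,t(*p),.0575)))
for p in[(358,383),(337,405)]: print('keeper end scene',loc(atz(d,u(*p),.0575)))
for p in[(521,311),(503,404)]: print('block -y end',loc(atz(e,t(*p),.046)))
```

```text
keeper end top [-0.0017  0.0145]
keeper end top [-0.0267  0.0129]
keeper end scene [-0.0271  0.019 ]
keeper end scene [-0.0033  0.0171]
block -y end [ 0.0101 -0.0811]
block -y end [-0.0412 -0.0817]
```

Call:
move_arm(
  motion=[
    [-0.8, -4, 0, 0],
    [-0.8, -4, 0, 0],
  ],
)

```text
clock: 16.8
eef_pos: [0.5749, 0.2155, 0.0817]
eef_rot: [3.107, -0.324, -0.044]
force: [7.1, 19.0, -9.2]
width: 0.0219
```

Call:
move_arm(
  motion=[
    [0, 0, 0, 0],
    [0, 0, 0, 0],
  ],
)

```text
clock: 17.0
eef_pos: [0.5749, 0.2159, 0.0816]
eef_rot: [3.108, -0.323, -0.043]
force: [1.3, 1.7, -2.0]
width: 0.0218
```

Call:
move_arm(
  motion=[
    [0, 0, 0, 0],
    [0, 0, 0, 0],
    [0, 0, 0, 0],
    [0, 0, 8, 0],
    [0, 0, 15, 0],
    [0, 0, 20, 0],
    [0, 0, 25, 0],
    [0, 0, 25, 0],
  ],
  gripper=-0.2,
)

```text
clock: 17.8
eef_pos: [0.5709, 0.2128, 0.1772]
eef_rot: [3.102, -0.325, -0.057]
force: [0.7, -0.0, 0.8]
width: 0.056
```

Call:
move_arm(
  motion=[
    [-10, 20, 30, 0],
    [-15, 30, 20, 0],
    [-15, 40, 10, 0],
    [-15, 40, 0, 0],
    [-15, 40, 0, 0],
    [-10, 20, 0, 0],
    [0, 0, 0, 0],
  ],
)

```text
clock: 18.5
eef_pos: [0.4911, 0.4092, 0.2597]
eef_rot: [3.113, -0.333, -0.03]
force: [0.8, -0.2, 0.7]
width: 0.0558
```

Run:
```python
from fit import *
o=r.observe();print(o['clock'],o['eef_pos'],o['force'],o['width'])
d=cam('scene','s11.png');e=cam('top','t11.png')
a=cv2.imread('pics/s11.png')[120:290,320:510]
cv2.imwrite('pics/c11s.png',cv2.resize(a,None,fx=4,fy=3.5,interpolation=cv2.INTER_CUBIC))
cv2.imwrite('pics/c11t.png',cv2.resize(cv2.imread('pics/t11.png')[120:260,150:340],None,fx=4,fy=4,interpolation=cv2.INTER_CUBIC))
```

```text
18.5 [0.49108636 0.40917339 0.25973413] [ 0.81035192 -0.19246589  0.66807045] 0.05576635329465577
```

View pics/c11s.png

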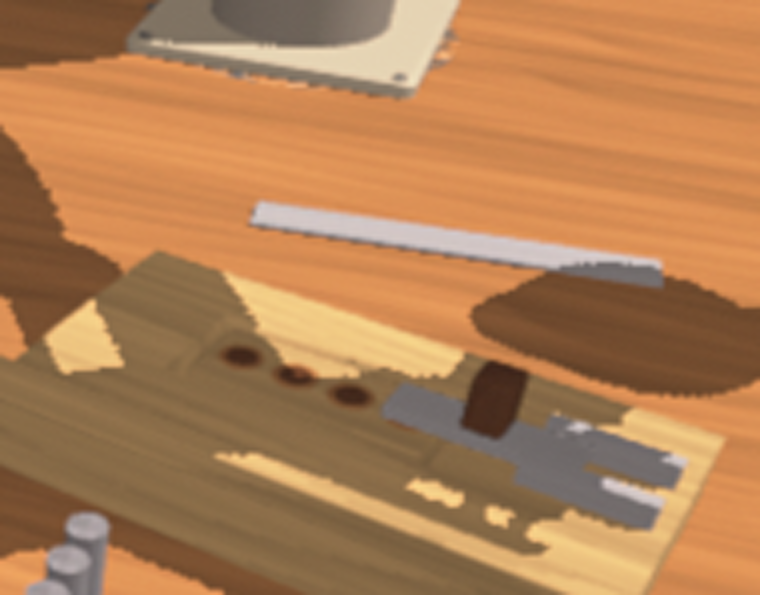

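View pics/c11t.png

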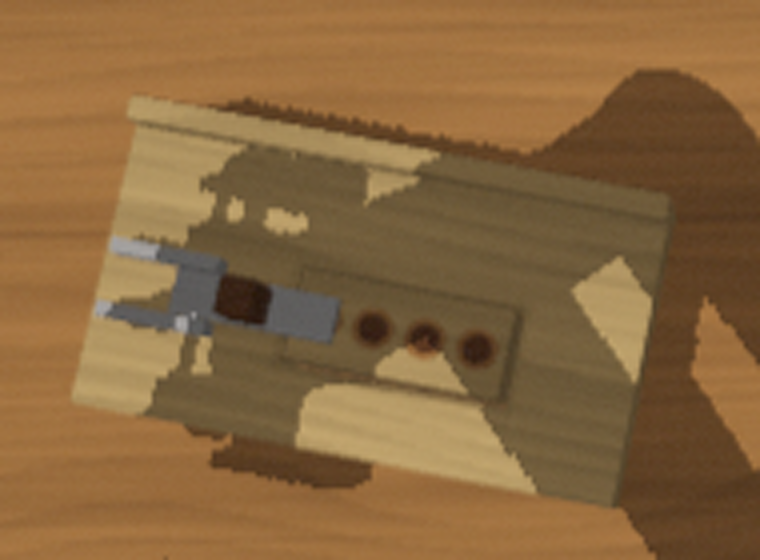

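View pics/s11.png

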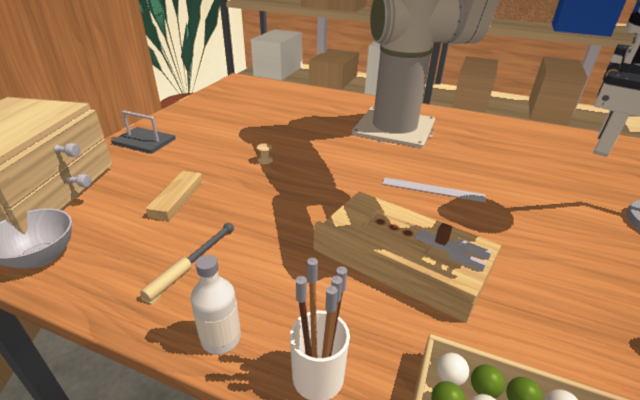

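Run:
```python
from h import *
print(r.finish_job(), r.observe()['clock'])
```

```text
the job is handed in; nothing more can be done
the job is handed in; nothing more can be done
```

I set the forming block into the recess, hollows up, and pressed it home. I then slid the keeper by its knob over the end of the block, backed the arm well clear, and handed the job in at about 18.5 s.

**Last checks:**
- **Block:** pressing stopped hard at about 20 N with the fingertips at about 46.3 mm, the level of the board's top. The pictures show the block flush.
- **Keeper:** it met a firm stop at about 27 N. A second push moved it less than 1 mm. Its end measured at about 14 mm on the board's y axis in the top camera and 18 mm in the scene camera; fully in should be 15 mm. The fourth hollow is covered.
- **Other things:** the plain block, spool and iron look undisturbed in the last scene picture.

**What disagreed:**
- **Keeper travel:** I moved the knob only about 33–34 mm, not 40 mm. The pictures suggest it started about 6 mm in, so I judged fully home by the stop and the position of its end.
- **Tool tilt:** the tool leaned by 2–3° during the moves. It did not affect the fit.

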